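Index the condenser turret to the cross mark

ROBOT

A 6-joint arm with a two-finger parallel gripper is mounted at the origin on the work surface. World frame = base frame: x ahead of the robot, y to its left, z up, the work surface at z = 0. Lengths are in mm, angles in rad, forces in N, time in s.
With the tool pointing down it reaches from about 400 to 925 mm from the base axis. Payload 12.5 kg.
Tool frame: the origin (TCP) lies between the finger pads; the fingertips stand 19 mm ahead of it and the grasp point (between the pads) is the TCP (env.tips_ahead is the distance from the TCP to the fingertips, in mm); z points along the fingers, y is the line along which they close (so a half turn about z gives the same grasp; the last joint's range is limited). The gripper opens to 95 mm and grips with 3 to 60 N. Pads are 20 mm wide; open, the fingers measure 119 mm over their backs; the gripper's body (75 mm by 180 mm) begins 59 mm behind the grasp point.
Start: joints at [1.153, 0.491, 1.559, -0, 1.092, -0.106], TCP at [191.717, 594.89, 197.161] pointing down, gripper open.
Joint ranges: [-3.1, 3.1], [-0.84, 2.19], [0.05, 2.79], [-1.13, 4.28], [0.06, 2.93], [-2.69, 2.69]. Speed limits (rad/s): [2.22, 2.22, 2.79, 3.14, 3.14, 3.14].

INTERFACE

Orientations are given as [roll, pitch, yaw] about the fixed x, y, z axes, in that order (R = Rz(yaw) Ry(pitch) Rx(roll)).
In Python, from cell import env gives the robot as it stands.
- The arm moves only by the shell command python3 -m crank 'ROWS'. ROWS is JSON, a list of rows, each a list of 5 numbers: the shift along the tool's x, y, z in mm, then the turn about the tool's z in degrees, then the finger opening in mm, from 0 to 95.1. In form: [[dx, dy, dz, yaw, grip], ...]. A call has 1 to 10 rows; each row is the pose to reach, as a shift and turn from the pose commanded when the call began, along the tool's axes at that moment; what a row does not reach only later rows make up. A row lasts 1/12 s, in which the tool goes at most 41.7 mm and 7.16 degrees, less where a joint would pass 70% of its speed; a pose out of reach is approached as far as the arm can. A call with a gripper value outside its range is refused whole. The fingers move at their own pace and stop on an object; the grip force is fixed at half the most. Time passes only in rows, so rows that repeat a pose let the fingers close. It gives the time, the measured TCP pose, the force, the opening and the grip force at its end, in the units of the state.
- env.state(): the state, without advancing time (a new reading comes with each control period).
- env.read_camera(name): name is "scene" or "top" or "wrist"; returns a dict with "img" (400x640x3 uint8, blue, green, red), "K" (3x3 intrinsics, pixels), "k1" (the pictures are not rectified: a ray, as slopes to the right and down, at radius r is drawn at 1 + k1 r^2 times it, then the intrinsics apply), "pose" (4x4, takes a point from camera to world coordinates). Camera axes: x right, y down, z forward; pixel columns grow to the right and rows downward; lengths in mm; the calibration is good to about 2 mm. A picture is of the moment at which its call begins. There is no depth.
- env.job_done(): hands the job in; it is judged then, once.
The state is a dict: "t": time; "joints": joint angles; "qvel": joint speeds; "tau": joint torques, N m; "eef_pos": TCP position; "tcp_rot": TCP orientation; "ft_force": force on the tool from outside, world axes, zero at the start; "moment": the same for the moment, N m; "opening": opening from 0.0 (shut) to 1.0 (fully open); "grip_force": force on a finger pad.
Only numpy, scipy, OpenCV 4.12 (cv2) and the standard library are available. Lean on these libraries where they do the work, as an engineer would, in place of code of your own. Each camera call takes 0.05 s, during which the arm holds its last target. There are 200 camera calls.

TASK

On the low round condenser turret, use the fingertips to gently push the protruding tab around, either way, until it has clicked into place pointing at the cross-shaped mark. Push only the tab, not the drum or its knob; do not pinch it or lift the rotor off its seat, do not disturb the things standing around the turret, and finish with the gripper clear.

Things in the scene. Friction and masses are not known exactly. Their poses are not given: they have to be found in the camera images.
- turret: The turret: a fixed aluminium deck, 236 mm across and 36 mm high, origin at its underside centre on the turning axis, its axes turned up to 0.5 rad from the world's. On it turns the rotor: the drum and its tab.
- drum: The black drum of the rotor, 100 mm across, from 42 to 66 mm above the work surface, with eight small glass discs and a central aluminium knob 28 mm across up to 82 mm. Origin on the turning axis, at the work surface. Not to be pressed or turned by hand: its tab is for that.
- turret_axis (a point): Point on the vertical turning axis, 66 mm above the work surface, level with the top of the black drum.
- tab: The black tab on the drum's rim, the only part sticking out: a bar 40 mm long radially, 12 mm wide, 20 mm high, from 52 to 72 mm above the work surface (16 mm of air under it). Origin at its centre, 66 mm from the axis; x points radially outward, z up. It is free from 50 to 86 mm from the axis. Pushing it sideways near its outer end takes about 2 N.
- tab_tip (a point): Centre of the tab's outer end face, 86 mm from the turret axis, 62 mm above the work surface.
- rotor (a joint): Rotor angle, rad, positive anticlockwise from above; at 0 the tab points along the turret's minus x, at +pi/2 along its minus y. Spring detents every 45 degrees (0, +-0.785, +-1.571, +-2.356): let go within 0.3 of one, it snaps in. End stops at +-2.65 bar the way across the turret's plus x side. Starts in or near the 0 or +-0.785 detent; marks stand at +-1.571, +-2.356, in any order.
- carrier (a joint): How far the rotor is lifted off its seat, m: 0 seated (held by its own weight, about 4 N), 0.03 fully lifted. It should stay at 0.
- mark_cross: The goal mark: a cross (plus sign), 28 mm over its arms, arms 8 mm wide. Raised 3 mm on the deck, origin at its underside centre, 97 mm from the turret axis; its yaw means nothing. Dark steel like the other marks.
- mark_disc: A solid round disc mark, 26 mm across. Raised 3 mm on the deck, origin at its underside centre, 97 mm from the turret axis; its yaw means nothing. Dark steel like the other marks.
- mark_bar: A single bar mark, 28 by 8 mm. Raised 3 mm on the deck, origin at its underside centre, 97 mm from the turret axis; its yaw means nothing. Dark steel like the other marks.
- mark_ring: A ring mark with an open centre, about 27 mm across. Raised 3 mm on the deck, origin at its underside centre, 97 mm from the turret axis; its yaw means nothing. Dark steel like the other marks.
- jar: A closed jar, 52 mm across, 75 mm high, standing loose 190 to 240 mm from the turret axis on one side. Origin at its underside centre. A bystander: leave it where it is.
- lens_tube: A dark lens tube, 44 mm across, 62 mm high, standing loose 190 to 240 mm from the turret axis on the other side. Origin at its underside centre. A bystander: leave it where it is.
- driver: A screwdriver, 170 mm long, lying loose beyond the turret, 170 to 205 mm from its axis. A bystander: leave it where it is.
Things that resemble listed ones, but are neither listed nor needed, are in the scene too. Several things have the shape of the turret; the one meant has the colours described above.

How it is judged:
By the outcome, as a careful person would: the job done as asked, in the order asked, and still so for the second after the job is handed in, with the robot touching nothing.
It also fails if it takes over 48 s, if anything falls off the work surface, if the arm or the gripper's body presses on something with over 40 N, if the wrist force passes 120 N, or if a joint passes its speed limit or range.

## Working session

There is one attempt and no reset: what is moved stays moved. The work goes in short steps, Python scripts to look and compute and a shell command to move; the robot and the scene stay as the last step left them, time stands still between calls to the robot, and variables do not carry over. Pictures are saved under pics/ and viewed, at most 10 in all, crops included, and the job is handed in when it is done.

```bash
mkdir -p pics; python3 - <<'E'
from cell import env
import cv2,numpy as np,pickle
d={}
for n in("top","scene"):
    c=env.read_camera(n);d[n]=c;cv2.imwrite(f"pics/{n}1.png",c["img"]);print(n,c["K"].tolist(),c["k1"],np.round(c["pose"],3).tolist())
pickle.dump(d,open("cams1.pkl","wb"))
s=env.state();print(s["t"],s["eef_pos"],s["tcp_rot"],env.tips_ahead)
E
```

```text
top [[468.7953490525728, 0.0, 320.4996418886051], [0.0, 468.7953490525728, 205.17869583260256], [0.0, 0.0, 1.0]] -0.11038015933483168 [[0.01, -0.989, 0.149, 354.16], [-1.0, -0.008, 0.013, -73.016], [-0.012, -0.149, -0.989, 1315.776], [0.0, 0.0, 0.0, 1.0]]
scene [[363.7408200781363, 0.0, 318.45898083951954], [0.0, 363.7408200781363, 199.48380144786697], [0.0, 0.0, 1.0]] -0.03495636722185729 [[-0.896, 0.267, -0.354, 894.763], [0.444, 0.542, -0.714, 580.269], [0.001, -0.797, -0.604, 626.558], [0.0, 0.0, 0.0, 1.0]]
0.1 [191.61419975 594.66902474 196.65663095] [-3.14066592e+00 -9.44639647e-05  2.82981215e+00] 19.0
```

View pics/top1.png

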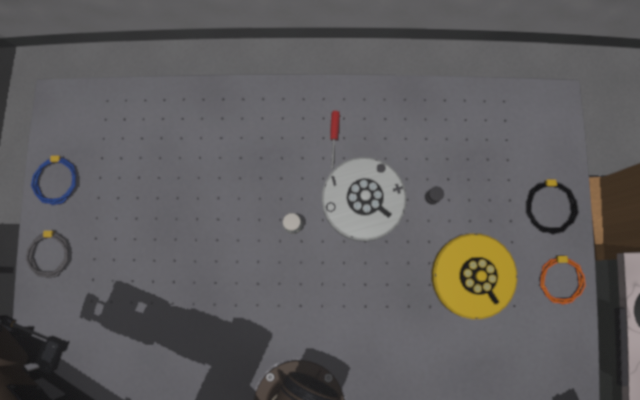

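View pics/scene1.png

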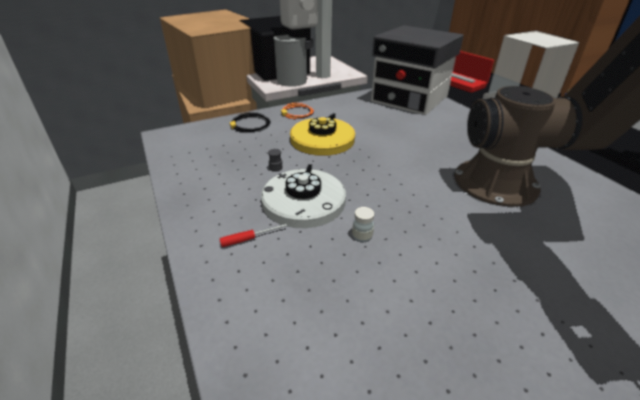

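The top view shows the aluminium turret centred at about (364,198). The tab points to about (388,214), the cross is at (398,188), the disc at (381,168), the bar at (334,181) and the ring at (331,207). The lens tube is at (434,195), the jar at (291,222) and the driver at (335,125).

```bash
cat > h.py <<'E'
import cv2,numpy as np
def ray(c,uv,z):
    D=np.array([c["k1"],0,0,0,0.])
    p=cv2.undistortPoints(np.float64(uv).reshape(-1,1,2),c["K"],D)[:,0]
    T=np.array(c["pose"]);d=np.c_[p,np.ones(len(p))]@T[:3,:3].T;o=T[:3,3]
    return o+d*((z-o[2])/d[:,2])[:,None]
E
python3 - <<'E'
import pickle,cv2,numpy as np
from h import ray
c=pickle.load(open("cams1.pkl","rb"))["top"];im=c["img"]
cr=im[145:250,280:450];cv2.imwrite("pics/crop1.png",cv2.resize(cr,None,fx=4.7,fy=4.7,interpolation=cv2.INTER_CUBIC))
hsv=cv2.cvtColor(im,cv2.COLOR_BGR2HSV)
m=(hsv[...,2]>150).astype(np.uint8);m[:150]=0;m[245:]=0;m[:,:315]=0;m[:,412:]=0
cs,_=cv2.findContours(m,0,1);k=max(cs,key=cv2.contourArea)
P=ray(c,k[:,0],36)[:,:2];h=cv2.convexHull(P.astype(np.float32));(x,y),r=cv2.minEnclosingCircle(h);print("deck",x,y,r,cv2.fitEllipse(h))
dark=((hsv[...,2]<110)).astype(np.uint8)
disc=np.zeros_like(m);cv2.drawContours(disc,[cv2.convexHull(k)],-1,1,-1);disc=cv2.erode(disc,np.ones((5,5)))
n,l,s,ce=cv2.connectedComponentsWithStats(dark*disc)
for i in range(1,n):
    if s[i,4]>8:
        p=ray(c,[ce[i]],39)[0];print(ce[i].round(1),s[i].tolist(),p.round(1),np.hypot(p[0]-x,p[1]-y).round(1),np.degrees(np.arctan2(p[1]-y,p[0]-x)).round(1))
for nme,uv,z in(("tabtip",(389.5,214.5),66),("jar",(291,222),75),("lens",(434,195),62),("knob",(365,196),82)):
    p=ray(c,[uv],z)[0];print(nme,p.round(),np.hypot(p[0]-x,p[1]-y).round(),np.degrees(np.arctan2(p[1]-y,p[0]-x)).round(1))
E
```

```text
deck 567.29638671875 -175.26710510253906 110.25257110595703 ((567.3251342773438, -174.88134765625), (218.72509765625, 219.25479125976562), 29.128334045410156)
[380.  168.8] [377, 166, 8, 6, 37] [ 649.7 -220.9   39. ] 94.2 -29.0
[333.8 181.2] [333, 178, 3, 7, 16] [613.5 -92.2  39. ] 95.1 60.9
[366.6 198.5] [347, 178, 44, 39, 677] [ 565.6 -183.    39. ] 7.9 -102.5
[396.8 188.5] [393, 184, 7, 9, 32] [ 594.2 -267.    39. ] 95.6 -73.6
tabtip [ 518. -242.   66.] 83.0 -126.4
jar [495.  22.  75.] 210.0 110.3
lens [ 573. -365.   62.] 190.0 -88.3
knob [ 565. -175.   82.] 2.0 173.6
```

View pics/crop1.png

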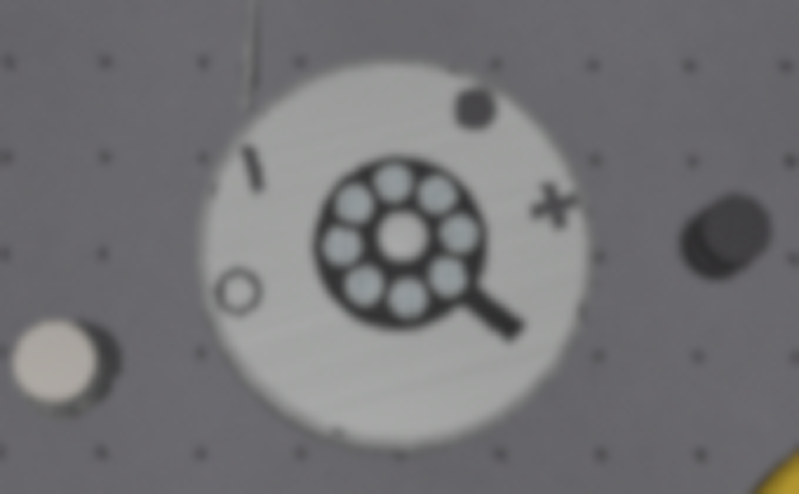

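Geometry is consistent: the marks lie about 95 mm from the axis, turret yaw is about 16°, the cross is at −74° in world (rotor +π/2), and the tab is at about −124° (near +0.785). I need to push the tab anticlockwise about 50°, from its robot side. I'll move there with the fingers shut.

```bash
python3 -m crank '[[-362,-277,0,0,0],[-362,-277,0,0,0],[-362,-277,0,0,0],[-362,-277,0,0,0],[-362,-277,0,0,0],[-362,-277,0,0,0],[-362,-277,0,0,0],[-362,-277,0,0,0],[-362,-277,0,0,0],[-362,-277,0,0,0]]'; python3 -m crank '[[-173,-402,0,0,0],[-173,-402,0,0,0],[-173,-402,0,0,0],[-173,-402,0,0,0],[-173,-402,0,0,0],[-173,-402,0,0,0],[-173,-402,0,0,0],[-173,-402,0,0,0],[-173,-402,0,0,0],[-173,-402,0,0,0]]'
```

```text
t: 0.93
eef_pos: [429.6, 250.5, 197.1]
tcp_rot: [3.142, -0.0, 2.83]
ft_force: [0.6, 1.3, 0.9]
opening: 0.354
grip_force: 0.0
t: 1.77
eef_pos: [467.9, -164.6, 197.1]
tcp_rot: [3.141, -0.0, 2.83]
ft_force: [0.4, 1.7, -0.6]
opening: 0.007
grip_force: 0.0
```

```bash
python3 - <<'E'
from cell import env
import cv2,numpy as np,pickle
d={}
for n in("top","wrist"):
    c=env.read_camera(n);d[n]=c
cv2.imwrite("pics/wrist2.png",d["wrist"]["img"]);cv2.imwrite("pics/top2.png",d["top"]["img"])
pickle.dump(d,open("cams2.pkl","wb"));print(d["wrist"]["pose"].round(2).tolist(),env.state()["eef_pos"])
E
```

```text
[[0.31, 0.91, 0.28, 389.29], [0.95, -0.29, -0.09, -144.55], [-0.0, 0.3, -0.95, 384.71], [0.0, 0.0, 0.0, 1.0]] [ 468.66810411 -167.33850894  196.74679585]
```

View pics/wrist2.png

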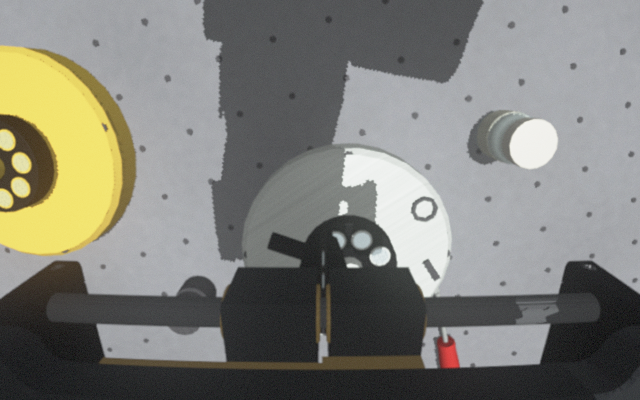

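The wrist view shows the tab with its tip at about (270,244). It leaves the drum at about (308,250). The ring is at (424,208), the bar at (431,269), and the closed fingers hide the rest of the drum.

```bash
python3 - <<'E'
import pickle,numpy as np,cv2
from h import ray
c=pickle.load(open("cams2.pkl","rb"))["wrist"]
g=cv2.cvtColor(c["img"],cv2.COLOR_BGR2GRAY)
m=(g<45).astype(np.uint8);m[:225]=0;m[263:]=0;m[:,:255]=0;m[:,303:]=0
n,l,s,ce=cv2.connectedComponentsWithStats(m);i=1+s[1:,4].argmax();print(s[i],ce[i])
k=max(cv2.findContours((l==i).astype(np.uint8),0,1)[0],key=cv2.contourArea)[:,0]
P=ray(c,k,72)[:,:2];print(cv2.minAreaRect(P.astype(np.float32)));b=cv2.boxPoints(cv2.minAreaRect(P.astype(np.float32)));print(b.round(1))
C=np.array([566,-176])
print([(np.hypot(*(q-C)).round(1),np.degrees(np.arctan2(*(q-C)[::-1])).round(1)) for q in b])
print("ring,bar",ray(c,[(424,208),(431,269)],39).round(1))
E
```

```text
[269 234  34  29 485] [286.93608247 245.78762887]
((524.3302001953125, -224.74256896972656), (38.88672637939453, 18.91442108154297), 45.12007522583008)
[[ 503.9 -231.8]
 [ 517.3 -245.2]
 [ 544.8 -217.6]
 [ 531.3 -204.3]]
[(np.float64(83.5), np.float64(-138.0)), (np.float64(84.6), np.float64(-125.1)), (np.float64(46.7), np.float64(-117.0)), (np.float64(44.7), np.float64(-140.8))]
ring,bar [[540.9 -82.5  39. ]
 [614.5 -91.   39. ]]
```

The tab is at about −130°, its near side is clear, and the hover point is fine. I'll align with its tangent, then descend beside it with the tips at z≈48, above the 39 mm marks and inside the tab's 52–72 band.

```bash
python3 -m crank '[[-24,-30,0,7,0],[-24,-30,0,14,0],[-24,-30,0,21,0],[-24,-30,0,23,0],[-24,-30,30,23,0],[-24,-30,60,23,0],[-24,-30,90,23,0],[-24,-30,115,23,0],[-24,-30,130,23,0],[-24,-30,130,23,0]]'; python3 - <<'E'
from cell import env
import cv2
s=env.state();print(s["eef_pos"],s["tcp_rot"],s["ft_force"])
c=env.read_camera("top");cv2.imwrite("pics/top3.png",cv2.resize(c["img"][130:270,270:450],None,fx=4.2,fy=4.2,interpolation=2))
E
```

```text
t: 2.7
eef_pos: [480.6, -196.9, 64.3]
tcp_rot: [-3.141, -0.005, 2.429]
ft_force: [0.7, 0.1, 0.5]
opening: 0.003
grip_force: 0.0
[ 480.56598156 -196.94924292   64.25742443] [-3.14067797 -0.00541223  2.42871928] [0.69674236 0.07200213 0.51101531]
```

```bash
python3 - <<'E'
from cell import env
import cv2
cv2.imwrite("pics/wrist3.png",env.read_camera("wrist")["img"])
E
```

```text
(no output)
```

View pics/wrist3.png

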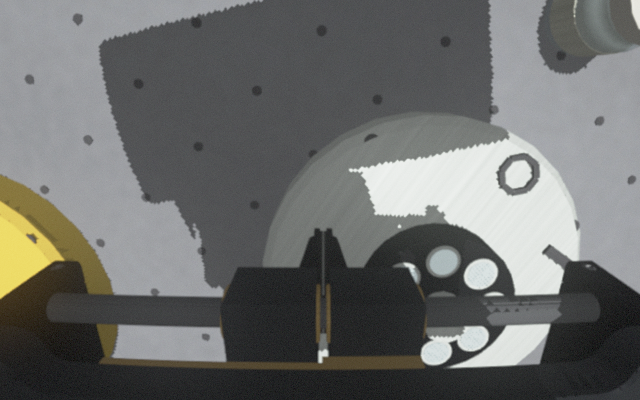

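The wrist view shows the closed fingers at about (323,235–360), to the near side of the tab, clear of the drum rim (left edge at about x=365). No contact force is reported. Next I compute the arc offsets.

```bash
cat > arc.py <<'E'
import numpy as np,sys
from cell import env
s=env.state();p=s["eef_pos"][:2];w=s["tcp_rot"][2]
C=np.array([566,-176.]);X=np.array([np.cos(w),np.sin(w)]);Y=np.array([np.sin(w),-np.cos(w)])
print("now",p.round(1),np.degrees(w).round(1))
for a in map(float,sys.argv[1].split(",")):
    r=np.radians(a);u=np.array([np.cos(r),np.sin(r)]);t=np.array([-u[1],u[0]])
    d=C+75*u-16*t-p;dy=-(a+270-np.degrees(w));print(a,(d@X).round(1),(d@Y).round(1),dy.round(1))
E
python3 arc.py=1 2>/dev/null; python3 arc.py " -140,-133,-130,-127,-124,-121,-118,-115,-112,-109,-106,-103,-100"
```

```text
now [ 482.  -197.9] 139.2
-140.0 -21.5 -0.0 9.2
-133.0 -30.5 -2.9 2.2
-130.0 -34.4 -3.8 -0.8
-127.0 -38.3 -4.4 -3.8
-124.0 -42.3 -4.9 -6.8
-121.0 -46.3 -5.2 -9.8
-118.0 -50.3 -5.2 -12.8
-115.0 -54.4 -5.0 -15.8
-112.0 -58.3 -4.7 -18.8
-109.0 -62.3 -4.1 -21.8
-106.0 -66.3 -3.3 -24.8
-103.0 -70.1 -2.3 -27.8
-100.0 -74.0 -1.1 -30.8
```

```bash
python3 -m crank '[[-10,-1,0,0,0],[-20,-2,0,0,0],[-28,-3,0,0,0],[-32,-3,0,0,0],[-35,-4,0,-1,0],[-38,-4,0,-4,0],[-42,-5,0,-7,0],[-46,-5,0,-10,0],[-50,-5,0,-13,0],[-54,-5,0,-16,0]]'; python3 arc.py " -115,-112,-109,-106,-103,-100,-97,-94,-91,-88,-85,-82,-80"; python3 - <<'E'
from cell import env
import cv2
cv2.imwrite("pics/wrist4.png",env.read_camera("wrist")["img"])
E
```

```text
t: 3.63
eef_pos: [519.7, -237.7, 67.2]
tcp_rot: [3.141, -0.0, 2.711]
ft_force: [-0.0, -0.6, 0.2]
opening: 0.004
grip_force: 0.0
now [ 519.7 -237.7] 155.3
-115.0 0.1 0.5 0.3
-112.0 -3.9 -0.3 -2.7
-109.0 -7.9 -0.8 -5.7
-106.0 -11.9 -1.2 -8.7
-103.0 -15.9 -1.3 -11.7
-100.0 -19.9 -1.2 -14.7
-97.0 -23.9 -0.9 -17.7
-94.0 -27.9 -0.4 -20.7
-91.0 -31.8 0.3 -23.7
-88.0 -35.7 1.2 -26.7
-85.0 -39.6 2.3 -29.7
-82.0 -43.4 3.6 -32.7
-80.0 -45.9 4.6 -34.7
```

View pics/wrist4.png

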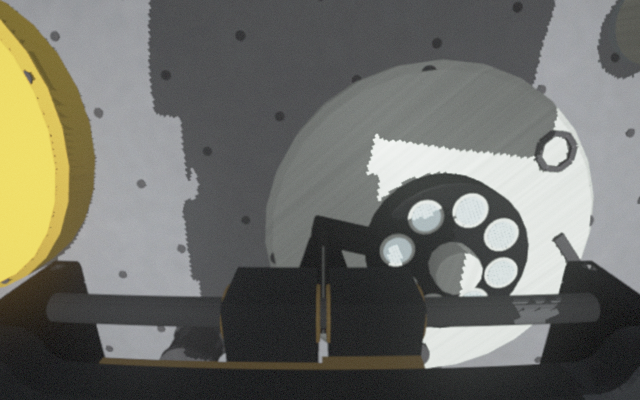

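The wrist view now shows the tab leaving the drum at about (372,235) and running left to the fingertip at about (315,220). I'll check numerically which side of the tab the finger is on by projecting the known points.

```bash
python3 - <<'E'
from cell import env
import cv2,numpy as np,pickle
from h import ray
c=env.read_camera("wrist");pickle.dump(c,open("w4.pkl","wb"));T=np.array(c["pose"]);R=T[:3,:3].T
s=env.state();print(s["eef_pos"],s["ft_force"],s["moment"])
def pr(P):
    return cv2.projectPoints(np.float64(P).reshape(-1,1,3),cv2.Rodrigues(R)[0],-R@T[:3,3],c["K"],np.array([c["k1"],0,0,0,0.]))[0][:,0].round().astype(int).tolist()
C=np.array([566,-176.])
for a in(-135,-125,-115,-105,-95):
    r=np.radians(a);u=np.array([np.cos(r),np.sin(r)]);t=np.array([-u[1],u[0]])
    print(a,"cw/acw tip, cw/acw root, top:",pr([[*(C+k*u+o*t),72] for k in(86,50) for o in(-6,6)]))
e=s["eef_pos"];w=s["tcp_rot"][2];X=np.array([np.cos(w),np.sin(w)]);Y=np.array([np.sin(w),-np.cos(w)])
for z in(48,72):print("finger z",z,"rear-/rear+,front-/front+",pr([[*(e[:2]+i*X+j*Y),z] for i in(10,-10) for j in(-12,12)]))
print("axis z82",pr([[*C,82]]))
g=cv2.cvtColor(c["img"],cv2.COLOR_BGR2GRAY)[205:285,290:400]
cv2.imwrite("pics/w4crop.png",cv2.resize(cv2.convertScaleAbs(g,alpha=3.5,beta=-20),None,fx=7,fy=7,interpolation=0))
E
```

```text
[ 519.86785239 -237.85738347   67.18663895] [-0.4781251  -0.22425079  0.39239627] [ 0.00117791 -0.0087813  -0.03813891]
-135 cw/acw tip, cw/acw root, top: [[318, 205], [311, 223], [378, 226], [370, 244]]
-125 cw/acw tip, cw/acw root, top: [[309, 228], [306, 247], [371, 239], [367, 257]]
-115 cw/acw tip, cw/acw root, top: [[305, 252], [306, 270], [368, 252], [367, 271]]
-105 cw/acw tip, cw/acw root, top: [[306, 275], [310, 292], [366, 266], [369, 283]]
-95 cw/acw tip, cw/acw root, top: [[311, 296], [318, 312], [368, 279], [373, 295]]
finger z 48 rear-/rear+,front-/front+ [[305, 206], [343, 206], [305, 235], [342, 236]]
finger z 72 rear-/rear+,front-/front+ [[302, 220], [345, 221], [303, 252], [344, 253]]
axis z82 [[457, 270]]
```

View pics/w4crop.png

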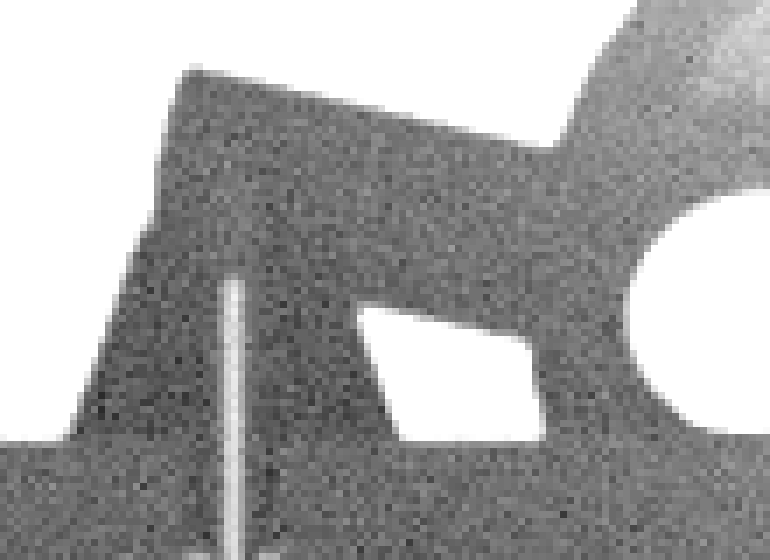

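The tab still sits at about −130° (edges at y≈216–226 and 249–253), and the finger seems to be partly hidden by it. Before pushing on, I'll measure where the fingertip really is: tip outline in both wrist pictures, plus the scene camera.

```bash
python3 - <<'E'
import cv2,numpy as np,pickle
from cell import env
w3=cv2.imread("pics/wrist3.png",0);w4=pickle.load(open("w4.pkl","rb"))["img"];w4=cv2.cvtColor(w4,cv2.COLOR_BGR2GRAY)
for n,w in(("w3",w3),("w4",w4)):
    print(n,"col 323",w[212:262:2,323].tolist());print("   col 319",w[212:262:2,319].tolist())
c=env.read_camera("scene");T=np.array(c["pose"]);R=T[:3,:3].T
def pr(P): return cv2.projectPoints(np.float64(P).reshape(-1,1,3),cv2.Rodrigues(R)[0],-R@T[:3,3],c["K"],np.array([c["k1"],0,0,0,0.]))[0][:,0]
p=pr([[540,-215,60]])[0].astype(int);print("tab px",p,"tip",pr([[519.8,-237.8,48]]))
x0,y0=p[0]-45,p[1]-40
a=cv2.resize(c["img"][y0:y0+65,x0:x0+75],None,fx=5,fy=5,interpolation=2)
b=cv2.resize(w3[200:290,290:400],None,fx=4,fy=4,interpolation=0);b=cv2.cvtColor(cv2.convertScaleAbs(b,alpha=3),8)
H=max(a.shape[0],b.shape[0]);f=lambda i:cv2.copyMakeBorder(i,0,H-i.shape[0],0,0,0)
cv2.imwrite("pics/mix5.png",np.hstack([f(a),f(b)])[:, :800])
E
```

```text
w3 col 323 [121, 120, 120, 121, 121, 125, 118, 118, 120, 110, 76, 67, 70, 73, 70, 70, 72, 71, 76, 73, 71, 73, 70, 72, 71]
   col 319 [120, 120, 121, 118, 116, 117, 119, 120, 93, 57, 36, 39, 40, 44, 35, 43, 36, 38, 36, 28, 41, 38, 27, 36, 36]
w4 col 323 [119, 104, 46, 39, 39, 37, 28, 40, 34, 39, 42, 41, 36, 42, 40, 37, 50, 71, 70, 71, 70, 69, 72, 73, 72]
   col 319 [119, 83, 36, 41, 39, 33, 38, 37, 38, 37, 32, 42, 40, 39, 39, 36, 31, 32, 37, 37, 35, 38, 35, 35, 36]
tab px [305 173] tip [[309.06147869 171.45463166]]
```

View pics/mix5.png

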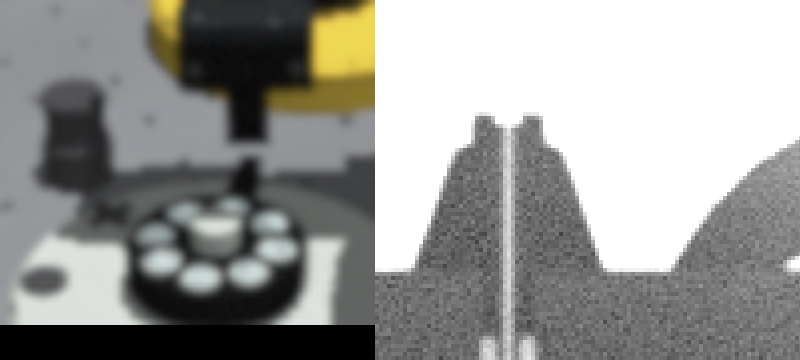

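The scene crop shows the fingertips ending at about (309.5,161), visibly above the tab top (309,165), not beside it. Nothing has been touched, and the gap line in the wrist view was just dark tab seen through it. I'll triangulate the real fingertip from the two views.

```bash
python3 - <<'E'
import numpy as np,pickle
from cell import env
from h import ray
w=pickle.load(open("w4.pkl","rb"));s=env.read_camera("scene")
uvw,uvs=(323.5,231),(309.5,161.3)
A=[];B=[]
for c,uv in((w,uvw),(s,uvs)):
    o=np.array(c["pose"])[:3,3];d=ray(c,[uv],50)[0]-o;d/=np.linalg.norm(d);M=np.eye(3)-np.outer(d,d);A.append(M);B.append(M@o)
p=np.linalg.solve(sum(A),sum(B));print("tip",p.round(1),"resid",[np.linalg.norm(a@p-b).round(1) for a,b in zip(A,B)])
st=env.state();print(st["eef_pos"],st["joints"],st["opening"])
for z in(48,60,70,80,90):print(z,ray(w,[uvw],z)[0].round(1),ray(s,[uvs],z)[0].round(1))
E
```

```text
tip [ 515.6 -236.7   80.6] resid [np.float64(2.8), np.float64(2.8)]
[ 519.36019234 -237.39037438   67.08035202] [-5.44436905e-01  5.78295141e-01  1.81949609e+00  1.39502873e-04
  7.44099418e-01 -1.67993492e+00] 0.005333787904343077
48 [ 526.1 -240.7   48. ] [ 494.2 -289.    48. ]
60 [ 521.4 -238.6   60. ] [ 502.5 -271.    60. ]
70 [ 517.4 -236.8   70. ] [ 509.5 -256.    70. ]
80 [ 513.4 -235.    80. ] [ 516.4 -241.    80. ]
90 [ 509.4 -233.2   90. ] [ 523.3 -225.9   90. ]
```

Both views agree that the closed tips are at z≈80 with the TCP at 67, about 13 mm behind the reported TCP. I'll trust the pictures. I'll back off to the start point, then lower by 22 mm so the tips sit at z≈59. That is within the tab's 52–72 band and keeps the body above the knob.

```bash
python3 -m crank '[[15,5,0,7,0],[30,11,0,14,0],[42,15,0,16,0],[50,18,0,16,0],[50,18,0,16,0],[50,18,7,16,0],[50,18,14,16,0],[50,18,19,16,0],[50,18,22,16,0],[50,18,22,16,0]]'; python3 - <<'E'
from cell import env
import cv2,numpy as np
from h import ray
c=env.read_camera("scene");st=env.state();e=st["eef_pos"];print(e,st["ft_force"])
T=np.array(c["pose"]);R=T[:3,:3].T
P=[[*e[:2],z] for z in(50,59,70,95)]
print(cv2.projectPoints(np.float64(P).reshape(-1,1,3),cv2.Rodrigues(R)[0],-R@T[:3,3],c["K"],np.array([c["k1"],0,0,0,0.]))[0][:,0].round(1).tolist())
cv2.imwrite("pics/s6.png",cv2.resize(c["img"][120:220,230:370],None,fx=5.5,fy=5.5,interpolation=2))
E
python3 arc.py " -140,-134,-131,-128,-125,-122,-119,-116,-113,-110"
```

```text
t: 4.67
eef_pos: [481.6, -200.1, 44.0]
tcp_rot: [-3.141, -0.002, 2.428]
ft_force: [1.0, 0.2, -0.5]
opening: 0.005
grip_force: 0.0
[ 481.70046253 -200.17803646   44.45970899] [1.04594655 0.25428037 0.21453366]
[[326.5, 174.0], [326.6, 171.4], [326.6, 168.2], [326.7, 160.6]]
now [ 481.7 -200.2] 139.1
-140.0 -20.2 1.9 9.1
-134.0 -27.9 -0.6 3.1
-131.0 -31.8 -1.5 0.1
-128.0 -35.7 -2.3 -2.9
-125.0 -39.7 -2.8 -5.9
-122.0 -43.7 -3.1 -8.9
-119.0 -47.7 -3.2 -11.9
-116.0 -51.7 -3.2 -14.9
-113.0 -55.7 -2.9 -17.9
-110.0 -59.7 -2.3 -20.9
```

View pics/s6.png

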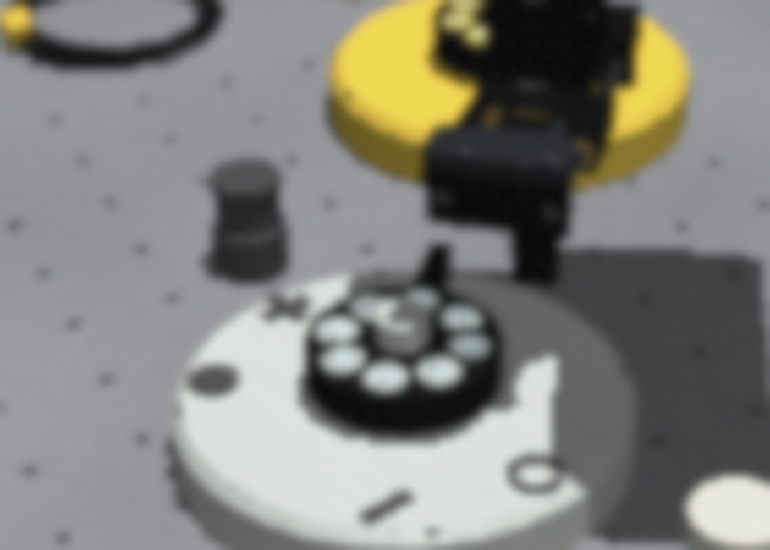

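The scene view shows the tip at (327.5,171), which is z≈60. It sits on the clockwise side of the tab (tip at about (309,165)) and is clear of everything. Now I'll push gently along the arc.

```bash
python3 -m crank '[[-10,0,2,0,0],[-20,0,3,0,0],[-26,-1,3,0,0],[-32,-2,3,0,0],[-36,-2,3,-3,0],[-40,-3,3,-6,0],[-44,-3,3,-9,0],[-48,-3,3,-12,0],[-52,-3,3,-15,0],[-56,-3,3,-18,0]]'; cat > tab.py <<'E'
from cell import env
import numpy as np,cv2
# dark fraction along the tab's visible part (r 54..64 and 86), as a function of angle, wrist and scene views
C=np.array([566,-176.]);st=env.state();print(st["t"].__round__(2),st["eef_pos"].round(1),np.degrees(st["tcp_rot"][2]).round(1),st["ft_force"].round(1))
for n in("wrist","scene","top"):
    c=env.read_camera(n);g=cv2.GaussianBlur(cv2.cvtColor(c["img"],6),(3,3),0);T=np.array(c["pose"]);R=T[:3,:3].T
    out=[]
    for a in range(-140,-50,5):
        r=np.radians(a);u=np.array([np.cos(r),np.sin(r)])
        P=[[*(C+k*u),72] for k in(56,60,64,68,72,76,80)]
        q=cv2.projectPoints(np.float64(P).reshape(-1,1,3),cv2.Rodrigues(R)[0],-R@T[:3,3],c["K"],np.array([c["k1"],0,0,0,0.]))[0][:,0].round().astype(int)
        v=[g[y,x] if 0<=x<640 and 0<=y<400 else -1 for x,y in q];out.append(f"{a}:{int(np.median(v[:3]))}/{int(np.median(v[3:]))}")
    print(n," ".join(out))
E
python3 tab.py; python3 arc.py " -110,-107,-104,-101,-98,-95,-92,-89,-86,-83,-80,-77"
```

```text
t: 5.55
eef_pos: [521.8, -239.1, 42.0]
tcp_rot: [3.141, -0.002, 2.745]
ft_force: [-2.4, 2.4, 1.1]
opening: 0.004
grip_force: 1.6
5.55 [ 521.8 -239.1   42. ] 157.3 [-2.4  2.4  1.1]
wrist -140:120/119 -135:118/99 -130:119/44 -125:38/33 -120:38/37 -115:37/36 -110:36/41 -105:34/49 -100:36/54 -95:37/47 -90:37/37 -85:36/36 -80:36/35 -75:38/56 -70:38/71 -65:48/54 -60:75/33 -55:74/34
scene -140:72/124 -135:51/80 -130:45/22 -125:45/12 -120:20/16 -115:15/38 -110:18/60 -105:49/118 -100:78/124 -95:83/133 -90:82/117 -85:82/117 -80:85/93 -75:83/88 -70:88/76 -65:92/70 -60:88/67 -55:78/64
top -140:51/51 -135:51/51 -130:51/51 -125:51/50 -120:50/50 -115:50/50 -110:50/50 -105:49/50 -100:51/50 -95:58/54 -90:56/53 -85:57/56 -80:65/65 -75:66/79 -70:63/84 -65:60/68 -60:61/60 -55:60/60
now [ 522.4 -239.3] 157.0
-110.0 -3.4 -0.4 -3.0
-107.0 -7.3 -0.9 -6.0
-104.0 -11.3 -1.2 -9.0
-101.0 -15.4 -1.3 -12.0
-98.0 -19.4 -1.2 -15.0
-95.0 -23.4 -0.9 -18.0
-92.0 -27.4 -0.4 -21.0
-89.0 -31.3 0.3 -24.0
-86.0 -35.2 1.2 -27.0
-83.0 -39.1 2.4 -30.0
-80.0 -42.9 3.7 -33.0
-77.0 -46.6 5.2 -36.0
```

Contact is confirmed (about 3 N against the push), and the tab is moving, now at about −115°. I'll continue along the arc.

```bash
python3 -m crank '[[-3,0,0,-3,0],[-7,-1,0,-6,0],[-11,-1,0,-9,0],[-15,-1,0,-12,0],[-19,-1,0,-15,0],[-23,-1,0,-18,0],[-27,0,0,-21,0],[-31,0,0,-24,0],[-35,1,0,-27,0],[-39,2,0,-30,0]]'; python3 tab.py; python3 arc.py " -83,-80,-77,-74"
```

```text
t: 6.53
eef_pos: [559.0, -252.5, 42.1]
tcp_rot: [-3.142, -0.0, -3.017]
ft_force: [0.2, 0.0, 0.3]
opening: -0.001
grip_force: 0.4
6.53 [ 559.  -252.5   42.1] -172.8 [0.2 0.  0.3]
wrist -140:164/171 -135:136/170 -130:161/170 -125:153/169 -120:166/169 -115:168/167 -110:167/168 -105:167/115 -100:164/60 -95:52/48 -90:53/53 -85:53/53 -80:52/53 -75:51/70 -70:55/74 -65:56/70 -60:55/57 -55:56/57
scene -140:105/143 -135:107/147 -130:109/148 -125:113/151 -120:139/152 -115:145/153 -110:147/148 -105:122/102 -100:71/30 -95:35/12 -90:45/14 -85:18/30 -80:13/33 -75:13/64 -70:24/86 -65:52/71 -60:67/67 -55:73/65
top -140:52/51 -135:53/52 -130:53/52 -125:53/52 -120:53/52 -115:53/52 -110:53/53 -105:53/53 -100:53/53 -95:53/52 -90:53/53 -85:53/52 -80:52/52 -75:52/51 -70:50/51 -65:50/51 -60:57/53 -55:68/57
now [ 559.  -252.4] -173.0
-83.0 -0.3 -0.1 -360.0
-80.0 -4.2 -0.8 -363.0
-77.0 -8.2 -1.3 -366.0
-74.0 -12.2 -1.6 -369.0
```

The force has dropped to zero and the tab reads about −76°, so it appears to have snapped in. I'll back off, lift and clear the view.

```bash
python3 -m crank '[[10,0,0,0,0],[25,0,0,0,0],[40,0,0,0,0],[45,0,-20,0,0],[45,0,-60,0,0],[45,0,-100,0,0],[45,0,-130,0,0],[75,30,-140,0,0],[100,60,-140,0,0],[100,60,-140,0,0]]'; python3 -m crank '[[0,40,0,0,0],[0,80,0,0,0],[0,120,0,0,0],[0,160,0,0,0],[0,200,0,0,0],[0,230,0,0,0],[0,250,0,0,0],[0,250,0,0,0],[0,250,0,0,0],[0,250,0,0,0]]'; python3 - <<'E'
from cell import env
import cv2,numpy as np
from h import ray
c=env.read_camera("top");im=c["img"];cv2.imwrite("pics/top7.png",cv2.resize(im[100:250,270:450],None,fx=4,fy=4,interpolation=2))
s=env.state();print(s["t"],s["eef_pos"],s["ft_force"],s["qvel"].round(3))
g=cv2.cvtColor(im,6);C=np.array([566,-176.]);T=np.array(c["pose"]);R=T[:3,:3].T
def prof(r0,r1,z):
    o=[]
    for a in range(-140,-40,4):
        t=np.radians(a);P=[[C[0]+k*np.cos(t),C[1]+k*np.sin(t),z] for k in np.arange(r0,r1,3)]
        q=cv2.projectPoints(np.float64(P).reshape(-1,1,3),cv2.Rodrigues(R)[0],-R@T[:3,3],c["K"],np.array([c["k1"],0,0,0,0.]))[0].astype(np.float32)
        o.append((a,int(cv2.remap(g,q[...,0],q[...,1],1).mean())))
    return o
print("tab",prof(60,82,72))
E
```

```text
t: 7.52
eef_pos: [446.3, -201.0, 182.4]
tcp_rot: [3.139, -0.003, -3.019]
ft_force: [2.5, -1.1, 0.5]
opening: 0.003
grip_force: 0.0
t: 8.35
eef_pos: [420.8, 42.4, 182.1]
tcp_rot: [-3.142, 0.0, -3.018]
ft_force: [-0.1, -0.0, 0.2]
opening: 0.007
grip_force: 0.0
8.4 [420.98882885  42.07679188 182.06515012] [-0.57976062  0.07991593 -0.67306178] [-0.009  0.001 -0.004 -0.001  0.001 -0.001]
tab [(-140, 172), (-136, 171), (-132, 171), (-128, 171), (-124, 170), (-120, 170), (-116, 170), (-112, 170), (-108, 171), (-104, 171), (-100, 171), (-96, 170), (-92, 166), (-88, 131), (-84, 66), (-80, 56), (-76, 103), (-72, 157), (-68, 170), (-64, 170), (-60, 171), (-56, 171), (-52, 171), (-48, 171), (-44, 171)]
```

View pics/top7.png

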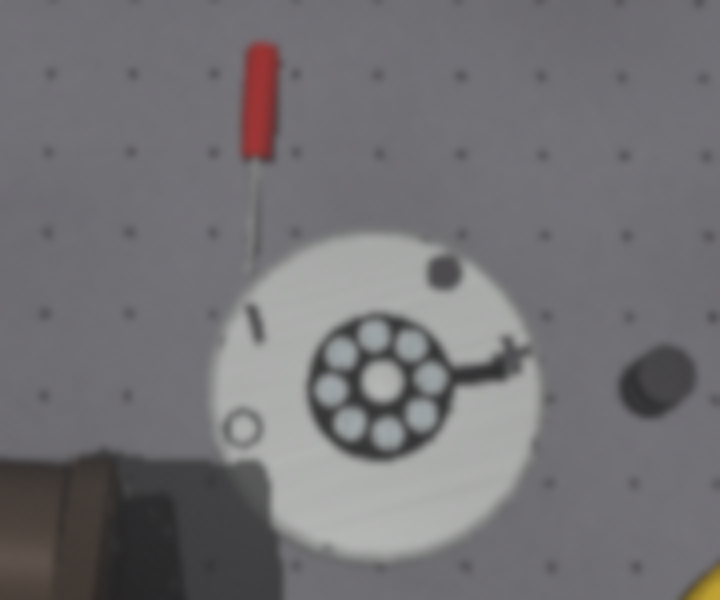

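The final top view shows the tab running from (455,378) to (505,368). It aims slightly below the cross at (512,355). The measured tab angle is about −81°, versus −74° for the cross, and the drum's discs say the same, so it rests about 7° short. Bystanders are unmoved. I'll go back the same way and nudge it the rest.

```bash
python3 -m crank '[[0,-40,0,0,0],[0,-80,0,0,0],[0,-120,0,0,0],[0,-160,0,0,0],[0,-200,0,0,0],[-20,-240,0,0,0],[-40,-280,0,0,0],[-55,-310,0,0,0],[-55,-310,0,0,0],[-55,-310,0,0,0]]'; python3 -m crank '[[0,0,30,0,0],[0,0,60,0,0],[0,0,90,0,0],[0,0,115,0,0],[0,0,132,0,0],[0,0,140,0,0],[0,0,140,0,0],[-10,0,140,0,0],[-20,0,140,0,0],[-20,0,140,0,0]]'; python3 arc.py " -87,-83,-81,-79,-78,-77,-76,-75,-74,-73,-72,-71,-70"
```

```text
t: 9.23
eef_pos: [513.7, -260.3, 181.0]
tcp_rot: [3.141, -0.001, -3.021]
ft_force: [-0.3, 0.9, -0.8]
opening: 0.007
grip_force: 0.0
t: 10.07
eef_pos: [536.7, -255.7, 43.6]
tcp_rot: [-3.139, 0.003, -3.016]
ft_force: [-0.9, -1.5, 0.3]
opening: 0.003
grip_force: 0.0
now [ 536.7 -255.7] -172.8
-87.0 -17.6 1.8 -355.8
-83.0 -22.8 0.4 -359.8
-81.0 -25.4 -0.1 -361.8
-79.0 -28.1 -0.5 -363.8
-78.0 -29.4 -0.7 -364.8
-77.0 -30.7 -0.8 -365.8
-76.0 -32.1 -1.0 -366.8
-75.0 -33.4 -1.1 -367.8
-74.0 -34.7 -1.2 -368.8
-73.0 -36.1 -1.2 -369.8
-72.0 -37.4 -1.3 -370.8
-71.0 -38.8 -1.3 -371.8
-70.0 -40.1 -1.3 -372.8
```

```bash
python3 -m crank '[[-10,0,0,0,0],[-18,0,0,0,0],[-23,0,0,0,0],[-25,0,0,-2,0],[-25,0,0,-2,0]]' | grep -E 'pos|ft'; python3 -m crank '[[-3,0,0,-2,0],[-3,0,0,-2,0]]'| grep -E 'pos|ft'; python3 -m crank '[[-2,0,0,-2,0],[-2,0,0,-2,0]]'| grep -E 'pos|ft';python3 -m crank '[[-2,0,0,-1,0],[-2,0,0,-1,0]]'| grep -E 'pos|ft';python3 -m crank '[[-2,0,0,-1,0],[-2,0,0,-1,0]]'| grep -E 'pos|ft'
```

```text
eef_pos: [559.6, -252.1, 42.1]
ft_force: [0.6, 0.4, -0.2]
eef_pos: [562.2, -251.8, 42.1]
ft_force: [0.4, 0.1, 0.7]
eef_pos: [563.9, -251.4, 42.1]
ft_force: [-0.1, -0.5, 0.1]
eef_pos: [565.9, -251.0, 42.2]
ft_force: [-0.6, -0.0, 0.5]
eef_pos: [567.9, -250.5, 42.1]
ft_force: [-0.3, 0.4, 0.2]
```

```bash
python3 arc.py " -76,-74,-72,-70";for i in 1 2 3; do python3 -m crank '[[-2,0,0,-1,0],[-2,0,0,-1,0]]'| grep -E 'pos|ft'; done; python3 tab.py | grep scene
```

```text
now [ 567.9 -250.5] -164.8
-76.0 -0.1 -2.3 -358.8
-74.0 -2.7 -2.9 -360.8
-72.0 -5.3 -3.3 -362.8
-70.0 -8.0 -3.7 -364.8
eef_pos: [569.9, -249.9, 42.1]
ft_force: [-0.1, -0.2, -0.5]
eef_pos: [571.7, -249.4, 42.1]
ft_force: [-1.2, 1.0, -0.4]
eef_pos: [573.3, -249.0, 42.2]
ft_force: [-3.7, -1.6, 2.9]
scene -140:132/148 -135:134/150 -130:136/151 -125:137/152 -120:149/153 -115:149/153 -110:149/153 -105:137/153 -100:138/137 -95:129/67 -90:97/23 -85:40/12 -80:20/17 -75:14/35 -70:14/28 -65:13/22 -60:13/45 -55:18/55
```

Light contact now, about 4 N, with no upward pull on the rotor. Overshooting a few degrees is harmless because the detent pulls it back, so I'll push 4 mm more, retreat and re-measure once.

```bash
for i in 1 2; do python3 -m crank '[[-1,0,0,-1,0],[-2,0,0,-1,0],[-2,0,0,-1,0]]'| grep -E 'pos|ft'; done; python3 -m crank '[[4,0,0,0,0],[15,0,0,0,0],[30,0,0,0,0],[45,0,0,0,0],[50,0,-20,0,0],[50,0,-60,0,0],[50,0,-100,0,0],[50,0,-140,0,0],[80,30,-140,0,0],[110,60,-140,0,0]]'|grep -E 'pos|ft'; python3 -m crank '[[0,40,0,0,0],[0,80,0,0,0],[0,120,0,0,0],[0,160,0,0,0],[0,200,0,0,0],[0,230,0,0,0],[0,250,0,0,0],[0,250,0,0,0],[0,250,0,0,0],[0,250,0,0,0]]' |grep -E 't:|pos'
cat > ang.py <<'E'
from cell import env
import cv2,numpy as np,pickle
from h import ray
def meas(c,img,nm):
    g=cv2.cvtColor(img,6);T=np.array(c["pose"]);R=T[:3,:3].T;C=np.array([567.5,-175])
    def val(rs,a,z):
        t=np.radians(a);P=[[C[0]+k*np.cos(t),C[1]+k*np.sin(t),z] for k in rs]
        q=cv2.projectPoints(np.float64(P).reshape(-1,1,3),cv2.Rodrigues(R)[0],-R@T[:3,3],c["K"],np.array([c["k1"],0,0,0,0.]))[0].astype(np.float32)
        return cv2.remap(g,q[...,0],q[...,1],1).ravel().astype(float)
    A=np.arange(-150,-40,1.);V=np.array([val([60,66,72,78,84],a,72) for a in A]);W=np.clip(V.max(0)-40-V,0,None)
    print(nm,"tab angle by radius",((W*A[:,None]).sum(0)/W.sum(0)).round(1))
d=pickle.load(open("cams1.pkl","rb"))["top"];meas(d,d["img"],"start")
o=cv2.imread("pics/top7.png");b=d["img"].copy();b[100:250,270:450]=cv2.resize(o,(180,150),interpolation=cv2.INTER_AREA);meas(d,b,"before nudge")
c=env.read_camera("top");cv2.imwrite("pics/top8.png",c["img"]);meas(c,c["img"],"now")
E
python3 ang.py
```

```text
eef_pos: [575.6, -248.3, 42.2]
ft_force: [-1.5, -2.4, 0.9]
eef_pos: [577.5, -247.5, 42.0]
ft_force: [-1.2, -2.2, 0.6]
eef_pos: [454.9, -230.3, 183.9]
ft_force: [-0.6, -0.2, -1.1]
t: 13.97
eef_pos: [368.7, 4.6, 182.2]
tcp_rot: [-3.141, 0.001, -2.79]
start tab angle by radius [-128.5 -128.5 -128.6 -127.1 -110.2]
before nudge tab angle by radius [-83.1 -83.  -82.7 -81.9 -80.7]
now tab angle by radius [-71.4 -71.5 -71.6 -72.3 -72.9]
```

The tab is now at −71.5 to −73°, against −74° for the cross. That agrees within measurement error, and the gripper is clear.

```bash
python3 - <<'E'
from cell import env
import cv2,numpy as np
a=cv2.imread("pics/top1.png");b=cv2.imread("pics/top8.png")
for n,(y,x) in dict(lens=(195,434),driver=(125,335),jar=(222,291)).items():
    s=np.s_[y-16:y+16,x-14:x+14];print(n,np.abs(a[s].astype(int)-b[s]).mean().round(1))
print(env.job_done())
E
```

```text
lens 4.5
driver 4.7
jar 4.6
the job is handed in; nothing more can be done
None
```

The tab now points at the cross mark, measured 1 to 2.5° past it (about the measurement error), and it stayed there once released; jar, lens tube and driver unmoved, gripper clear, job handed in at about 14 s, result not reported back.

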